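Shut the balance's draught shield and hold in its recessed calibration button

ROBOT

A 6-joint arm with a two-finger parallel gripper is mounted at the origin on the work surface. World frame = base frame: x ahead of the robot, y to its left, z up, the work surface at z = 0. Lengths are in m, angles in degrees, forces in N, time in s.
With the tool pointing down it reaches from about 0.25 to 0.725 m from the base axis. Payload 9.7 kg.
Tool frame: the origin (TCP) lies midway between the tips of the shut fingers; the grasp point (between the pads) lies 19 mm behind it (bot.pinch_z is the distance from the TCP to the grasp point, in m); z points along the fingers, y is the direction in which the jaws open and shut (so a half turn about z gives the same grasp; the last joint's range is limited). The gripper opens to 85 mm and grips with 20 to 120 N. Pads are 22 mm wide; open, the fingers measure 114 mm over their backs; the gripper's body (76 mm by 85 mm) begins 54 mm behind the grasp point. The pads swing forward as they close: fully open they stand 13 mm farther back than shut.
Start: joints at [63.656, 4.979, 10.078, 95.1, 0, 90], TCP at [0.244, 0.493, 0.231] pointing down, gripper open.
Joint ranges: [-179.16, 179.16], [-48.56, 103.87], [-65.8, 70.77], [-126.05, 130.52], [-82.76, 87.17], [-180, 180]. Speed limits (degrees/s): [127.2, 127.2, 147.25, 180, 180, 180].

INTERFACE

Orientations are given as [roll, pitch, yaw] about the fixed x, y, z axes, in that order (R = Rz(yaw) Ry(pitch) Rx(roll)).
In Python, from workcell import bot, imaging gives the robot as it stands.
- The arm moves only by the tool servo_tool, never from a script. Its argument "moves" is a list that holds one entry, the list of rows, each a list of 7 numbers: the turn, a rotation vector about the tool's x, y, z in rad, then the shift along the tool's x, y, z in cm, then the finger opening in cm, from 0 to 8.54. A call has 1 to 12 rows; each row shifts and turns the pose as measured when the row begins, along the tool's axes as they then stand; what a row does not reach is not made up. A row lasts 1/12 s, in which the tool goes at most 41.7 mm and 7.16 degrees, less where a joint would pass 70% of its speed; a pose out of reach is approached as far as the arm can. A call is refused whole if a number of a shift passes 4.17 or a number of a turn 0.125, either way. A call with a gripper value outside its range is refused whole. The fingers move at their own pace and stop on an object; "force" is the grip in N (left out, the last holds). Time passes only in rows, so rows that do not move let the fingers close. It gives the time, the measured TCP pose, the force and the opening at its end, in the units of the state.
- bot.get_obs(): the state, without advancing time (a new reading comes with each control period).
- imaging.camera(name): name is "scene" or "top"; returns the picture (480x640x3 uint8, blue, green, red); there is no depth.
- imaging.calibration(name): a dict with "fx", "fy", "cx", "cy" (pixels), "camera_from_world" (4x4, takes a point from world to camera coordinates). Camera axes: x right, y down, z forward; pixel columns grow to the right and rows downward; lengths in m; the calibration is good to about 2 mm. A picture is of the moment at which its call begins. calibration takes no time and is no camera call.
- bot.job_done(): hands the job in, once; it reports no verdict.
The state is a dict: "time": time; "q": joint angles; "qd": joint speeds; "joint_efforts": joint torques, N m; "ee_pos": TCP position; "tcp_rot": TCP orientation; "wrist_force": force on the tool from outside, world axes, zero at the start; "torque": the same for the moment, N m; "opening": finger opening in m.
Only numpy, scipy, OpenCV 4.12 (cv2) and the standard library are available. Lean on these libraries where they do the work, as an engineer would, in place of code of your own. Each camera call takes 0.05 s, during which the arm holds its last target.

TASK

Get the balance ready and start its calibration: fold down the two open flaps of the draught shield, the left one (as seen from the robot) first and then the right one so that its blue lip laps over the left, until both are fully shut. Then take the orange stylus out of the tool rack, reach its thin end down through the small black-ringed hole in the balance's front panel and press the recessed red button fully in. Finish while still gripping the stylus and holding the button in; leave the brass weight on the pan, the other two drivers in the rack and the brown bottle undisturbed.

Things in the scene. Friction and masses are not known exactly. Their poses are not given: they have to be found in the camera images.
- balance: White balance, fixed. Housing 280 (x) by 200 (y) mm, top 65 mm above the bench. Origin: centre of its underside at bench height; x from its front (low panel with display, keys and hole, x -140 to -50) to its back, y to the robot's left, z up. Behind the panel a shield of clear panes, x -45 to 135, y -90 to 90, its open top 165 mm above the bench, shut by two flaps.
- left_flap (a joint): Left (+y) clear flap, 184 mm along x, 89 mm hinge to free edge, 4 mm thick; black tab 14 mm high on its outer face near the front end (53 to 83 mm before mid-length). Rad: 0 shut, level on the shield; 1.57 upright; 1.95 leaning out. Starts open. Soft hinge: stays put near upright, under 0.5 N at the edge moves it; below about 0.9 rad it sinks shut by itself in about 3 s.
- left_flap_hinge (a point): Middle of the left flap's hinge line, 165 mm above the bench on the left wall of the shield (balance x 45, y 90 mm). Axes as the flap's: x along the hinge line towards the balance's back; when shut, y and z as the balance's.
- left_flap_edge (a point): Middle of the free edge of the left flap, on its outer (when shut, upper) face, 89 mm from the hinge.
- right_flap (a joint): Right (-y) flap, mirror of the left: same size, tab, hinge behaviour and values (0 shut, 1.57 upright, up to 1.95). Along its free edge, on the outer face, a blue lip 16 mm wide and 3 mm thick laps 8 mm over the left flap when both are shut, which is why it is shut last.
- right_flap_hinge (a point): Middle of the right flap's hinge line, 165 mm above the bench on the right wall of the shield (balance x 45, y -90 mm).
- right_flap_edge (a point): Middle of the free edge of the right flap, on its outer (when shut, upper) face, 89 mm from the hinge.
- cal_hole (a point): Centre of the mouth of the round calibration hole (black ring), 14 mm across, 36 mm deep, straight down into the front panel, level with its top (65 mm above the bench) at balance x -98, y -60 mm. The red button, 11 mm across, stands in it with its top 20 mm below the mouth. Too narrow for a finger.
- cal_button (a joint): Travel of the red button in m: 0 = out, 0.005 = fully in (straight down). Spring: about 1.2 N to start, 5.2 N when fully in; comes back out when let go.
- stylus: Orange-handled stylus, 150 mm long, about 40 g, loose, upright in one of the rack's three places. Origin: the tip of its thin steel end (in the rack 15 mm above the bench); z runs from the tip along it to the handle. Round rod 5 mm across from 0 to 70 mm, then a round handle 16 mm across from 70 to 150 mm.
- stylus_grip (a point): Point on the stylus's axis in the middle of its handle, 115 mm from the tip: a good place to grip.
- tool_rack: Blue steel rack, fixed: plate 60 (x) by 190 (y) mm, 8 mm thick, top 85 mm above the bench, on two end legs and a base plate 90 by 190 mm. Origin: centre of its underside at bench height; z up. Three 8 mm holes at y -60, 0, 60 mm hold the tools: thin ends hang in them, handles stand on the plate. Which tool stands where changes.
- screwdriver: Black-handled driver (handle 18 mm across), same lengths as the stylus, in the rack. Origin at its tip. To be left in place.
- hex_driver: Green-handled driver (handle 18 mm across), same lengths as the stylus, in the rack. Origin at its tip. To be left in place.
- cal_weight: Brass 200 g calibration weight, 32 mm across and 44 mm tall, standing on the pan inside the shield. Origin: centre of its underside. To be left in place.
- reagent_bottle: Brown glass bottle with blue cap, 60 mm across, 130 mm tall, standing on the bench to the left of the balance. Origin: centre of its underside. To be left in place.
There are look-alikes about, which are no part of the job. Of the things that look like the stylus, the smallest one is meant.

How it is judged:
By the outcome, as a careful person would: the job done as asked, in the order asked, and still so for the second after the job is handed in, while the arm keeps its last pose, push and grip.
It also fails if it takes over 61 s, if anything falls off the work surface, if the arm or the gripper's body presses on something with over 40 N, if the wrist force passes 120 N, or if a joint passes its speed limit or range.

## Working session

There is one attempt and no reset: what is moved stays moved. The work goes in short steps, Python scripts to look and compute and a tool call to move; the robot and the scene stay as the last step left them, time stands still between calls to the robot, and variables do not carry over. Pictures are saved under pics/ and viewed, and the job is handed in when it is done.

Besides the shell and the picture viewer there is one more tool, called after "Call:" as a command line: name --argument value ..., lists and objects as JSON in quotes. servo_tool: Moves the arm, as the interface text tells. Its arguments: {"type":"object","properties":{"moves":{"type":"array","items":{"type":"array","items":{"type":"array","items":{"type":"number"}}}},"force":{"type":"number"}},"required":["moves"]}

```bash
ls; mkdir -p pics; python3 - <<'E'
from workcell import bot, imaging
import cv2
print(bot.get_obs())
for n in("scene","top"):
    im=imaging.camera(n); cv2.imwrite(f"pics/{n}0.png",im)
    c=imaging.calibration(n); print(n,c)
E
```

```text
pics
{'time': 0.0, 'q': array([6.36557494e+01, 5.00999152e+00, 1.00334441e+01, 9.50993874e+01,
       1.63944993e-03, 9.00002729e+01]), 'qd': array([ 0.05542012, -0.00470122,  0.05449003,  0.00179385, -0.00620615,
        0.07085189]), 'joint_efforts': array([-6.41865408e-04, -5.20385456e+01,  4.64802146e+01,  1.61797414e-02,
        9.26259372e-05,  8.05700093e-07]), 'ee_pos': array([0.24395801, 0.49267164, 0.23058466]), 'tcp_rot': array([-1.79924065e+02, -1.63908676e-03,  1.53655474e+02]), 'wrist_force': array([-0.56365475,  0.1992014 , -0.02245948]), 'torque': array([-0.01857967,  0.00929575,  0.00102597]), 'opening': 0.08519272214760905}
scene {'fx': 594.7192226923195, 'fy': 594.7192226923195, 'cx': 324.3595690837486, 'cy': 231.5078823028491, 'camera_from_world': array([[ 0.3812956 ,  0.92445119,  0.00191405, -0.22412711],
       [ 0.55564515, -0.22752356, -0.79968212, -0.20202589],
       [-0.7388316 ,  0.30597881, -0.60042055,  1.74612192],
       [ 0.        ,  0.        ,  0.        ,  1.        ]])}
top {'fx': 444.7507207374487, 'fy': 444.7507207374487, 'cx': 313.5299856928615, 'cy': 248.59956307954263, 'camera_from_world': array([[ 0.01965587, -0.99978417, -0.006727  , -0.01060089],
       [-0.98498749, -0.01820994, -0.17166258,  0.56023949],
       [ 0.17150303,  0.01000019, -0.98513284,  1.16034529],
       [ 0.        ,  0.        ,  0.        ,  1.        ]])}
```

View pics/scene0.png

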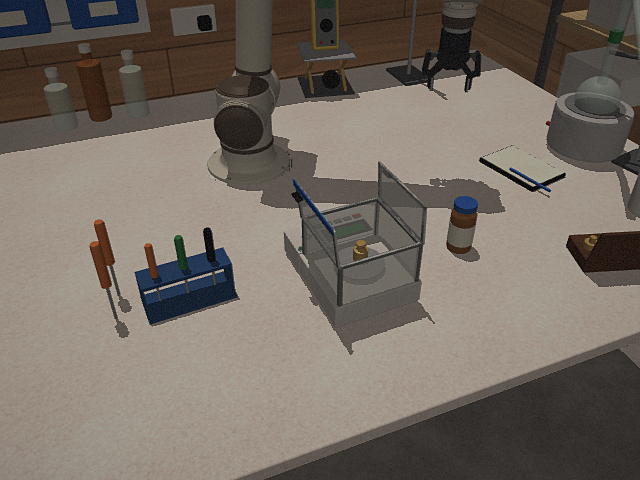

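View pics/top0.png

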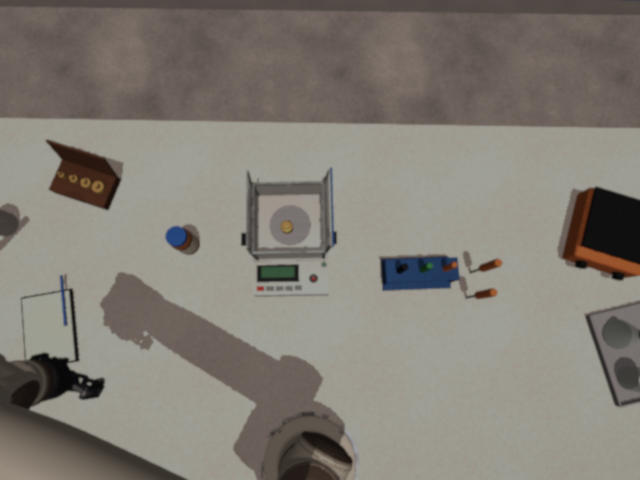

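```bash
cat > h.py <<'E'
import numpy as np, cv2
from workcell import bot, imaging
from scipy.spatial.transform import Rotation as R
def ray(n,u,v):
    c=imaging.calibration(n); T=np.array(c["camera_from_world"])
    d=np.array([(u-c["cx"])/c["fx"],(v-c["cy"])/c["fy"],1.]); Rm=T[:3,:3]
    return -Rm.T@T[:3,3], Rm.T@d
def onz(n,u,v,z):
    o,d=ray(n,u,v); return o+d*(z-o[2])/d[2]
def proj(n,p):
    c=imaging.calibration(n); T=np.array(c["camera_from_world"]); q=T[:3,:3]@np.array(p)+T[:3,3]
    return np.array([c["cx"]+c["fx"]*q[0]/q[2],c["cy"]+c["fy"]*q[1]/q[2]])
def tri(a,b):
    A=[];B=[]
    for n,(u,v) in (a,b):
        o,d=ray(n,u,v); d=d/np.linalg.norm(d); P=np.eye(3)-np.outer(d,d); A.append(P);B.append(P@o)
    return np.linalg.lstsq(np.vstack(A),np.hstack(B),rcond=None)[0]
def crop(src,box,k,out):
    im=cv2.imread(src) if isinstance(src,str) else src
    x,y,w,h=box; cv2.imwrite(out,cv2.resize(im[y:y+h,x:x+w],None,fx=k,fy=k,interpolation=cv2.INTER_CUBIC))
E
python3 - <<'E'
from h import *
crop("pics/top0.png",(230,150,130,160),4,"pics/topbal.png") if 0 else crop("pics/top0.png",(230,155,140,145),4,"pics/topbal.png")
crop("pics/top0.png",(370,240,140,60),5,"pics/toprack.png")
crop("pics/scene0.png",(80,150,350,180),2,"pics/scbal.png")
E
```

```text
(no output)
```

View pics/topbal.png

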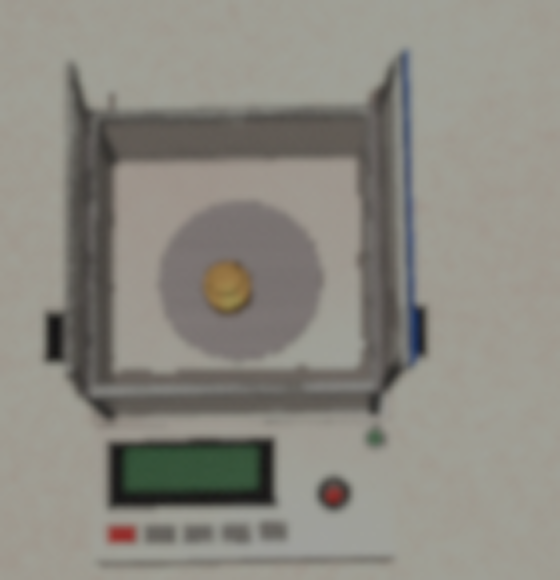

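View pics/toprack.png

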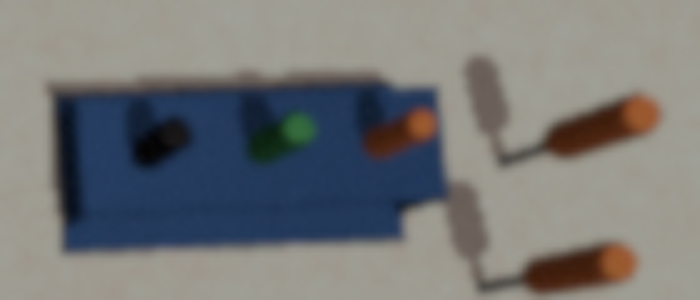

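View pics/scbal.png

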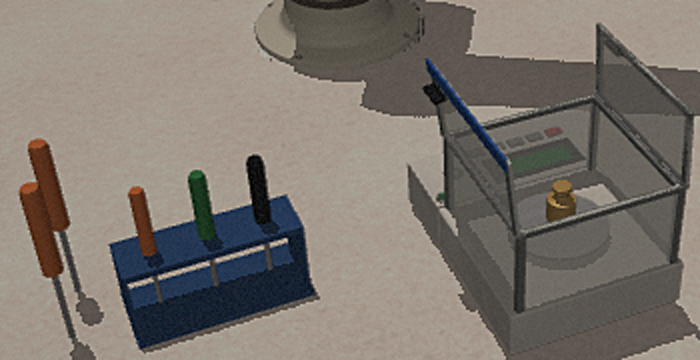

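```bash
python3 - <<'E'
from h import *
np.set_printoptions(precision=4,suppress=True)
print(ray("top",0,0)[0],ray("scene",0,0)[0])
f=lambda x,y:(230+x/4-.375,155+y/4-.375)
im=cv2.imread("pics/top0.png")
print("hole",onz("top",*f(333,492),.065))
for p in [(98,562),(393,558)]: print("front",onz("top",*f(*p),.065),onz("top",*f(*p),0))
for p in [(72,374),(408,365),(92,108),(385,108),(82,392),(392,385)]: print("rim",onz("top",*f(*p),.165))
g=lambda x,y:(370+x/5-.4,240+y/5-.4)
print("rack corners",[onz("top",*g(*p),.085) for p in[(75,95),(437,88),(445,198),(75,212)]])
# handle bottoms z=.085 ellipse centre / tops z=.165
for nm,b,t in [("blk",(150,153),(174,133)),("grn",(266,149),(298,129)),("org",(381,146),(421,125))]:
    print(nm,onz("top",*g(*b),.085),onz("top",*g(*t),.165))
# weight & bottle
print("bottle top",onz("top",178,236,.13))
E
```

```text
[ 0.353  -0.012   1.2392] [ 1.4878 -0.373   0.8873]
hole [0.4794 0.0001 0.065 ]
front [0.4302 0.1539 0.065 ] [0.4344 0.1631 0.    ]
front [ 0.4365 -0.0402  0.065 ] [ 0.4411 -0.0418  0.    ]
rim [0.5382 0.1607 0.165 ]
rim [ 0.5476 -0.0454  0.165 ]
rim [0.7085 0.1557 0.165 ]
rim [ 0.7117 -0.0288  0.165 ]
rim [0.5272 0.154  0.165 ]
rim [ 0.535  -0.0357  0.165 ]
rack corners [array([ 0.5308, -0.1871,  0.085 ]), array([ 0.5381, -0.3765,  0.085 ]), array([ 0.4803, -0.3786,  0.085 ]), array([ 0.4693, -0.1866,  0.085 ])]
blk [ 0.5009 -0.2259  0.085 ] [ 0.5007 -0.2229  0.165 ]
grn [ 0.5042 -0.2864  0.085 ] [ 0.5038 -0.2831  0.165 ]
org [ 0.5069 -0.3463  0.085 ] [ 0.5069 -0.3429  0.165 ]
bottle top [0.5723 0.3454 0.13  ]
```

```bash
python3 - <<'E'
from h import *
np.set_printoptions(precision=4,suppress=True)
f=lambda x,y:(230+x/4-.375,155+y/4-.375)
g=lambda x,y:(370+x/5-.4,240+y/5-.4)
s=lambda x,y:(80+x/2-.25,150+y/2-.25)
# blue lip ends: back: top (405,52), scene (506,165); front: top(411,360), scene(428,62)
print("lip back",tri(("top",f(406,52)),("scene",s(506,165))))
print("lip front",tri(("top",f(411,360)),("scene",s(428,62))))
print("left back",tri(("top",f(70,66)),("scene",s(690,117))))
print("left front",tri(("top",f(72,372)),("scene",s(599,27))))
for n,t,sc in [("A",(641,115),(39,143)),("B",(619,262),(29,187)),("rackorg",(421,125),(136,189))]:
    print(n,tri(("top",g(*t)),("scene",s(*sc))))
O=np.array([.5754,.0633]);
for y in(1.9,):
  c,sn=np.cos(np.radians(y)),np.sin(np.radians(y)); M=np.array([[c,-sn],[sn,c]])
  print([ (O+M@np.array(p)) for p in [(.045,.09),(.045,-.09),(-.098,-.06)]])
# orange & red masks
im=cv2.imread("pics/top0.png"); hsv=cv2.cvtColor(im,cv2.COLOR_BGR2HSV)
dark=(im.max(2)<75).astype(np.uint8); sub=np.zeros_like(dark); sub[270:287,305:322]=dark[270:287,305:322]
red=cv2.inRange(hsv,(0,90,40),(8,255,255))|cv2.inRange(hsv,(172,90,40),(180,255,255)); rs=np.zeros_like(red); rs[268:288,304:324]=red[268:288,304:324]
m=(sub>0)|(rs>0); ys,xs=np.nonzero(m); print("hole box",xs.min(),xs.max(),ys.min(),ys.max(),xs.mean(),ys.mean(),len(xs), onz("top",xs.mean(),ys.mean(),.065))
E
```

```text
lip back [ 0.7163 -0.0383  0.2542]
lip front [ 0.5338 -0.0442  0.2572]
left back [0.706  0.1563 0.2485]
left front [0.5254 0.1486 0.2497]
A [ 0.5027 -0.4182  0.2397]
B [ 0.4433 -0.4405  0.1514]
rackorg [ 0.5068 -0.3423  0.1657]
[array([0.6174, 0.1547]), array([ 0.6234, -0.0252]), array([0.4794, 0.0001])]
hole box 311 315 277 280 313.11764705882354 278.4117647058824 17 [ 0.4773 -0.0006  0.065 ]
```

```bash
python3 - <<'E'
from h import *
g=lambda x,y:(370+x/5-.4,240+y/5-.4)
s=lambda x,y:(80+x/2-.25,150+y/2-.25)
for t,sc in [((619,262),(39,143)),((641,115),(29,187))]: print(tri(("top",g(*t)),("scene",s(*sc))))
E
```

```text
[ 0.43958118 -0.42115653  0.19821492]
[ 0.50894534 -0.43617111  0.19755652]
```

Call:
servo_tool --moves '[[[0,0,0.124,0,0,0,0],[0,0,0.124,0,0,0,0],[0,0,0.124,0,0,0,0],[0,0,0.124,0,0,0,0],[0,0,0.124,0,0,0,0],[0,0,0.124,0,0,0,0],[0,0,0.124,0,0,0,0],[0,0,0.124,0,0,0,0],[0,0,0.12,0,0,0,0]]]' --force 40

```text
time: 0.85
ee_pos: [0.2434, 0.4915, 0.2266]
tcp_rot: [-179.8, 0.4, 89.1]
wrist_force: [-0.2, 0.6, 0.2]
opening: 0.0002
```

Call:
servo_tool --moves '[[[0,0,0,-1.8,3,0,0],[0,0,0,-2,3,0,0],[0,0,0,-2,3,0,0],[0,0,0,-2,3,0,0],[0,0,0,-2,3,0,0],[0,0,0,-2,3,0,0],[0,0,0,-2,3,0,0],[0,0,0,-2,3,0,0],[0,0,0,-2,3,0,0],[0,0,0,-2,3,0,0],[0,0,0,-2,3,0,0],[0,0,0,-2,3,0,0]]]'

```text
time: 1.85
ee_pos: [0.6061, 0.2363, 0.2213]
tcp_rot: [-179.4, 0.7, 89.0]
wrist_force: [-0.3, 1.1, -0.1]
opening: 0.0001
```

Call:
servo_tool --moves '[[[0,0,0,-1.2,0.5,0.7,0],[0,0,0,-1.2,0.5,0.6,0],[0,0,0,-1.2,0,0,0],[0,0,0,-0.8,0,0,0],[0,0,0,-0.8,0,0,0],[0,0,0,-0.8,0,0,0],[0,0,0,-0.8,0,0,0],[0,0,0,-0.8,0,0,0],[0,0,0,-0.8,0,0,0],[0,0,0,-0.8,0,0,0],[0,0,0,-0.8,0,0,0],[0,0,0,-0.8,0,0,0]]]'

```text
time: 2.85
ee_pos: [0.6159, 0.1178, 0.2068]
tcp_rot: [-179.2, 0.7, 88.9]
wrist_force: [-0.1, -0.5, 0.0]
opening: 0.0003
```

Call:
servo_tool --moves '[[[0,0,0,-0.6,0,0,0],[0,0,0,-0.6,0,0,0],[0,0,0,-0.6,0,0,0],[0,0,0,0,0,0,0]]]'

```text
time: 3.18
ee_pos: [0.6155, 0.0957, 0.2074]
tcp_rot: [-179.3, 0.8, 88.8]
wrist_force: [0.2, 0.0, 0.1]
opening: 0.0001
```

```bash
python3 - <<'E'
from h import *
a=imaging.camera("scene");crop(a,(230,100,260,240),3,"pics/s1.png")
E
```

```text
(no output)
```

View pics/s1.png

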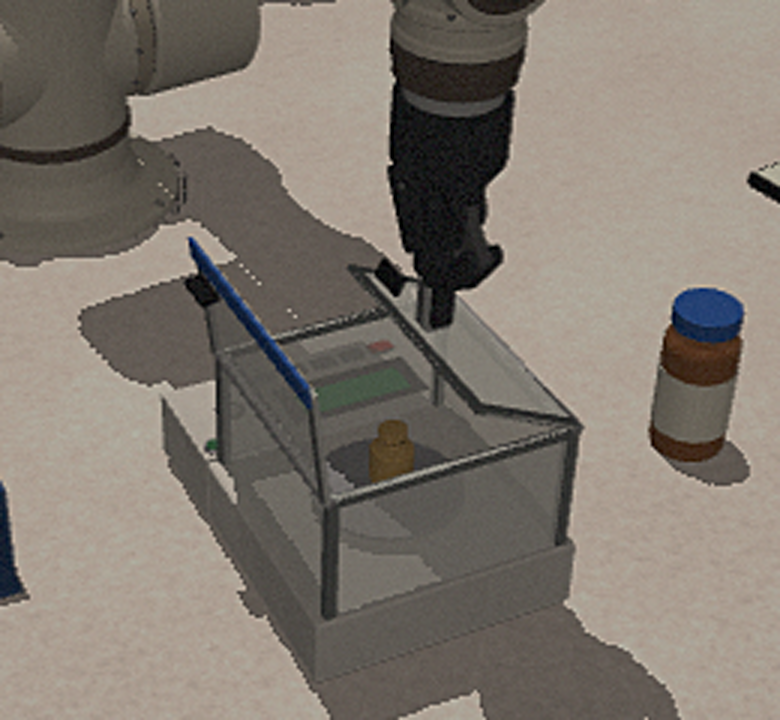

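Call:
servo_tool --moves '[[[0,0,0,0,0,-3,0],[0,0,0,0,0,-3,0],[0,0,0,0,0,-3,0],[0,0,0,-1,0,-1.5,0],[0,0,0,-2.5,0,0,0],[0,0,0,-2.5,0,0,0],[0,0,0,-2.5,0,0,0],[0,0,0,-2.5,0,0,0],[0,0,0,-2.5,0,0,0],[0,0,0,-2.5,0,0,0],[0,0,0,-2.5,0,0,0],[0,0,0,-2.5,0,0,0]]]'

```text
time: 4.23
ee_pos: [0.613, -0.1127, 0.3169]
tcp_rot: [-179.0, 0.7, 89.5]
wrist_force: [-0.4, 0.7, -0.1]
opening: 0.0001
```

Call:
servo_tool --moves '[[[0,0,0,-1,0.4,0,0],[0,0,0,0,0.3,2.5,0],[0,0,0,0,0,2.5,0],[0,0,0,0,0,2.5,0],[0,0,0,0,0,2.5,0],[0,0,0,0,0,0.6,0],[0,0,0,0,0,0,0],[0,0,0,0,0,0,0],[0,0,0,0,0,0,0],[0,0,0,0,0,0,0],[0,0,0,0,0,0,0],[0,0,0,0,0,0,0]]]'

```text
time: 5.23
ee_pos: [0.6224, -0.127, 0.213]
tcp_rot: [-179.5, 0.8, 89.3]
wrist_force: [0.5, -0.7, -0.9]
opening: -0.0003
```

Call:
servo_tool --moves '[[[0,0,0,0,0,0,0],[0,0,0,0,0,0,0],[0,0,0,0,0,0,0],[0,0,0,0,0,0,0],[0,0,0,0,0,0,0],[0,0,0,0,0,0,0],[0,0,0,0,0,0,0],[0,0,0,0,0,0,0],[0,0,0,0,0,0,0],[0,0,0,0,0,0,0],[0,0,0,0,0,0,0],[0,0,0,0,0,0,0]]]'

```text
time: 6.23
ee_pos: [0.6228, -0.1272, 0.2147]
tcp_rot: [-179.7, 0.8, 89.3]
wrist_force: [0.1, 0.3, -0.3]
opening: -0.0001
```

```bash
python3 - <<'E'
from h import *
a=imaging.camera("scene");crop(a,(230,100,260,240),3,"pics/s2.png")
E
```

```text
(no output)
```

View pics/s2.png

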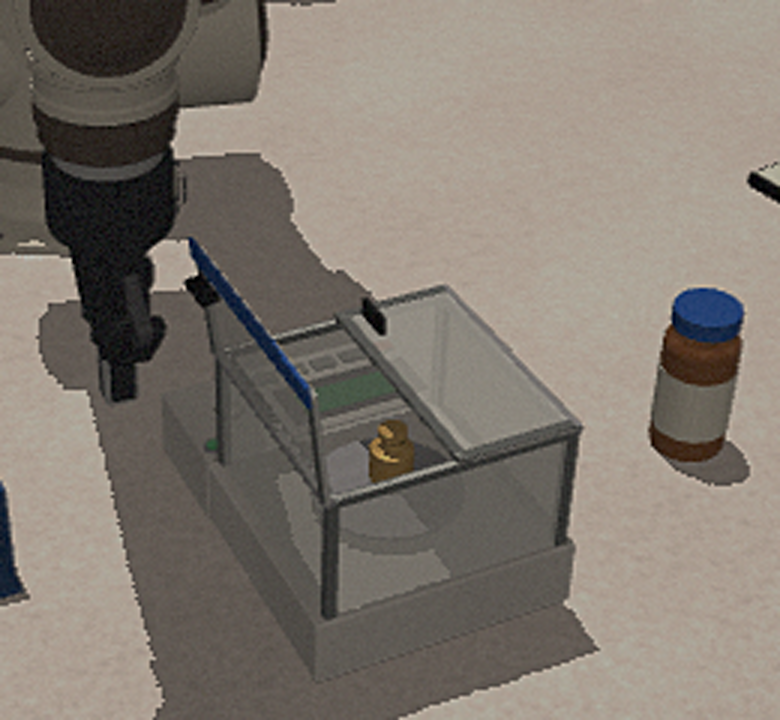

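Call:
servo_tool --moves '[[[0,0,0,1.2,0,0.5,0],[0,0,0,1.2,0,0.3,0],[0,0,0,1.2,0,0,0],[0,0,0,0.8,0,0,0],[0,0,0,0.8,0,0,0],[0,0,0,0.8,0,0,0],[0,0,0,0.8,0,0,0],[0,0,0,0.8,0,0,0],[0,0,0,0.8,0,0,0],[0,0,0,0.8,0,0,0],[0,0,0,0.8,0,0,0],[0,0,0,0.8,0,0,0]]]'

```text
time: 7.28
ee_pos: [0.624, -0.0085, 0.2043]
tcp_rot: [-179.6, 0.9, 89.3]
wrist_force: [0.6, -1.6, 0.1]
opening: -0.0001
```

Call:
servo_tool --moves '[[[0,0,0,0.8,0,0,0],[0,0,0,0.8,0,0,0],[0,0,0,0.8,0,0,0],[0,0,0,0.7,0,0,0],[0,0,0,0.6,0,0,0],[0,0,0,0,0,0,0]]]'

```text
time: 7.78
ee_pos: [0.6245, 0.0346, 0.2037]
tcp_rot: [-179.7, 0.8, 89.3]
wrist_force: [0.4, -0.0, 0.2]
opening: -0.0
```

```bash
python3 - <<'E'
from h import *
a=imaging.camera("scene");crop(a,(230,100,260,240),3,"pics/s3.png")
E
```

```text
(no output)
```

View pics/s3.png

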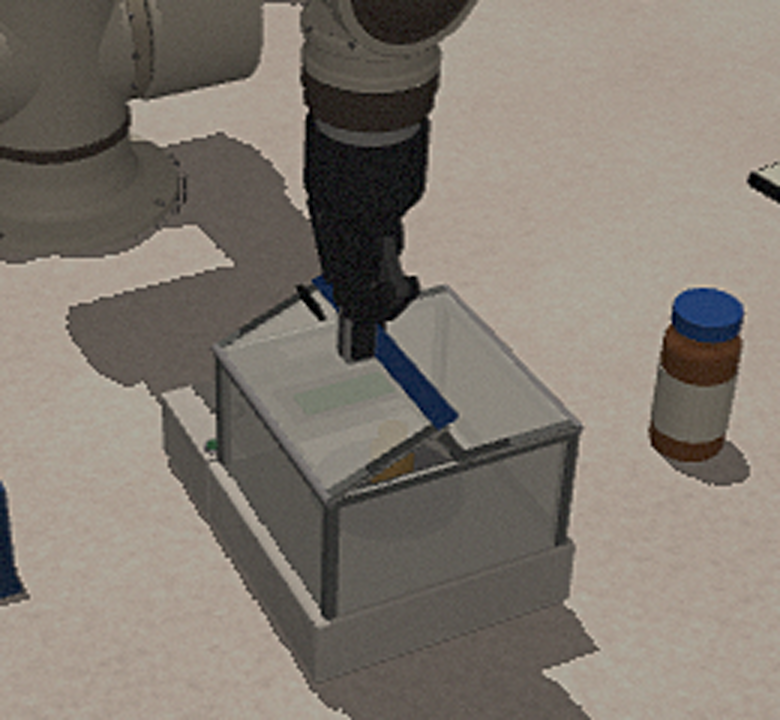

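Call:
servo_tool --moves '[[[0,0,0,0,0,-2.5,0],[0,0,0,0,0,-2.5,0],[0,0,0,0,0,-2.5,0],[0,0,0,-3,-0.9,0,5],[0,0,0,-3.4,-1,0,5],[0,0,0,-3.4,-1,0,5],[0,0,0,-3.4,-1,0,5],[0,0,0,-3.4,-1,0,5],[0,0,0,-3.4,-1,0,5],[0,0,0,-3.4,-1,0,5],[0,0,0,-3.4,-1,0,5],[0,0,0,-3.4,-1,0,5]]]'

```text
time: 8.83
ee_pos: [0.5297, -0.2748, 0.2865]
tcp_rot: [-179.6, 0.9, 89.8]
wrist_force: [0.1, 0.2, -0.6]
opening: 0.0499
```

```bash
python3 - <<'E'
from h import *
a=imaging.camera("scene");crop(a,(80,150,180,180),4,"pics/s4.png");crop(a,(230,100,260,240),3,"pics/s4b.png")
b=imaging.camera("top");crop(b,(370,220,150,90),5,"pics/t4.png"); cv2.imwrite("pics/t4full.png",b)
E
```

```text
(no output)
```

View pics/s4.png

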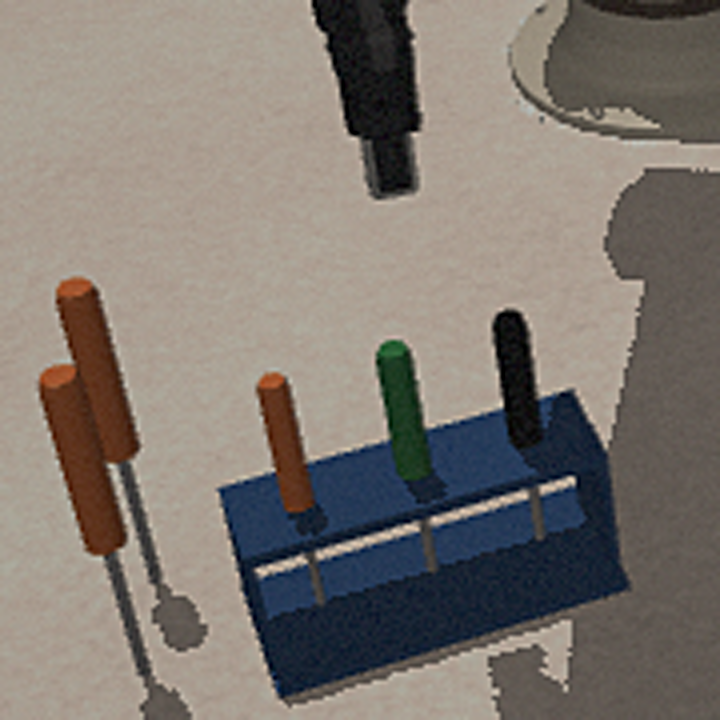

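View pics/s4b.png

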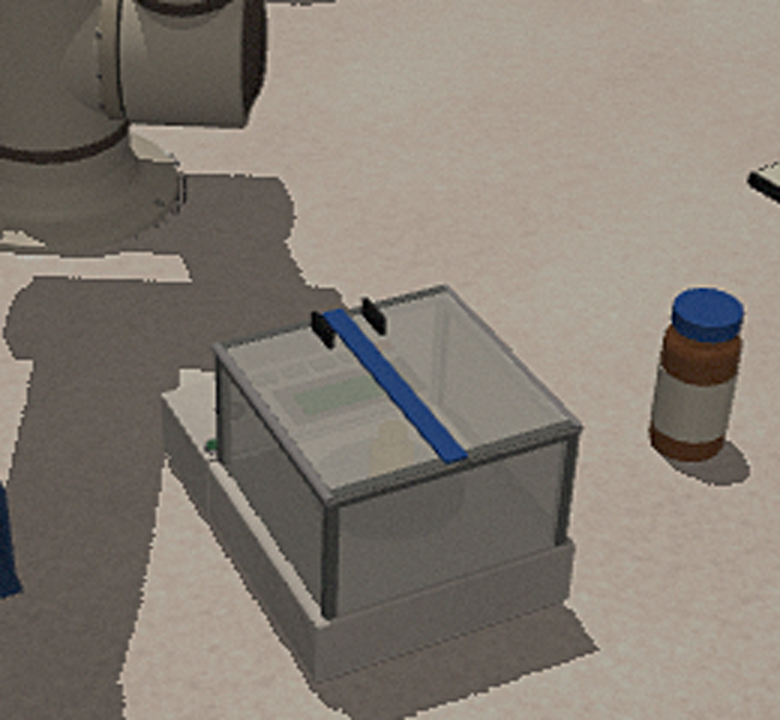

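View pics/t4full.png

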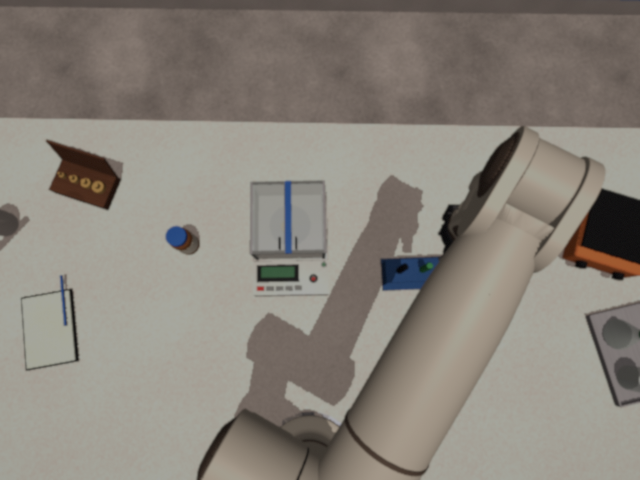

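Call:
servo_tool --moves '[[[0,0,0,-3,-1,0,5],[0,0,0,-3,-1,0,5],[0,0,0,-0.9,-0.3,1,5],[0,0,0,0,0,2,5],[0,0,0,0,0,2,5],[0,0,0,0,0,1,5],[0,0,0,0,0,0,5]]]'

```text
time: 9.52
ee_pos: [0.5031, -0.3516, 0.2242]
tcp_rot: [-179.7, 0.9, 89.2]
wrist_force: [-0.5, 0.8, -0.1]
opening: 0.0499
```

```bash
python3 - <<'E'
from h import *
a=imaging.camera("scene");crop(a,(80,150,180,180),4,"pics/s5.png")
b=cv2.imread("pics/t4full.png");crop(b,(290,255,50,45),12,"pics/t5h.png")
o=bot.get_obs();print(o["ee_pos"],o["tcp_rot"]);Rm=R.from_euler("xyz",o["tcp_rot"],degrees=True).as_matrix();print(proj("scene",o["ee_pos"]))
E
```

```text
[ 0.50322259 -0.35152356  0.22512353] [-179.73078541    0.92791069   89.20061074]
[136.8481238  219.70383253]
```

View pics/s5.png

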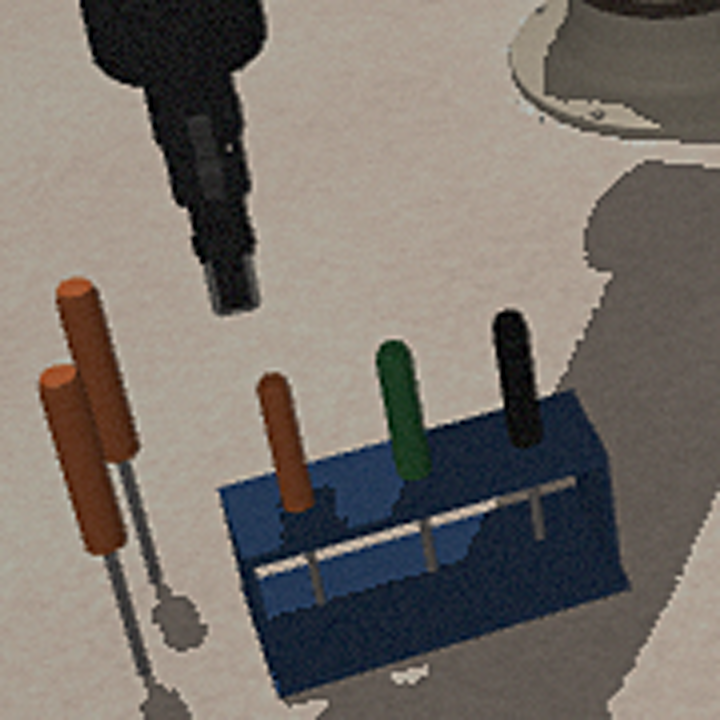

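View pics/t5h.png

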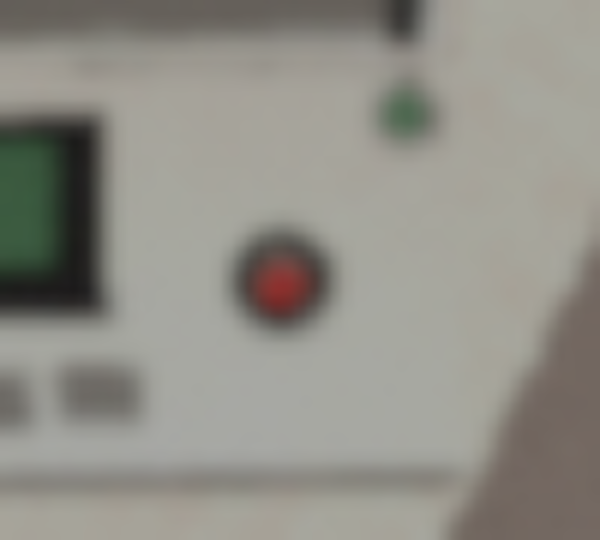

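Call:
servo_tool --moves '[[[0,0.016,0,0.75,0.35,0,5],[0,0,0,0,0,0,5],[0,0,0,0,0,0,5]]]'

```text
time: 9.82
ee_pos: [0.5079, -0.3423, 0.2268]
tcp_rot: [-179.8, -0.1, 89.2]
wrist_force: [0.4, 0.7, -1.2]
opening: 0.05
```

Call:
servo_tool --moves '[[[0,0,0,-0.15,0,1,5],[0,0,0,0,0,1.5,5],[0,0,0,0,0,1.5,5],[0,0,0,0,0,1.5,5],[0,0,0,0,0,1.5,5],[0,0,0,0,0,1.5,5],[0,0,0,0,0,1.5,5],[0,0,0,0,0,0.6,5],[0,0,0,0,0,0,5]]]'

```text
time: 10.57
ee_pos: [0.5106, -0.3443, 0.1171]
tcp_rot: [179.8, 0.2, 89.4]
wrist_force: [-0.7, -0.4, 0.2]
opening: 0.0499
```

```bash
python3 - <<'E'
from h import *
a=imaging.camera("scene");crop(a,(80,150,180,180),4,"pics/s6.png")
E
```

```text
(no output)
```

View pics/s6.png

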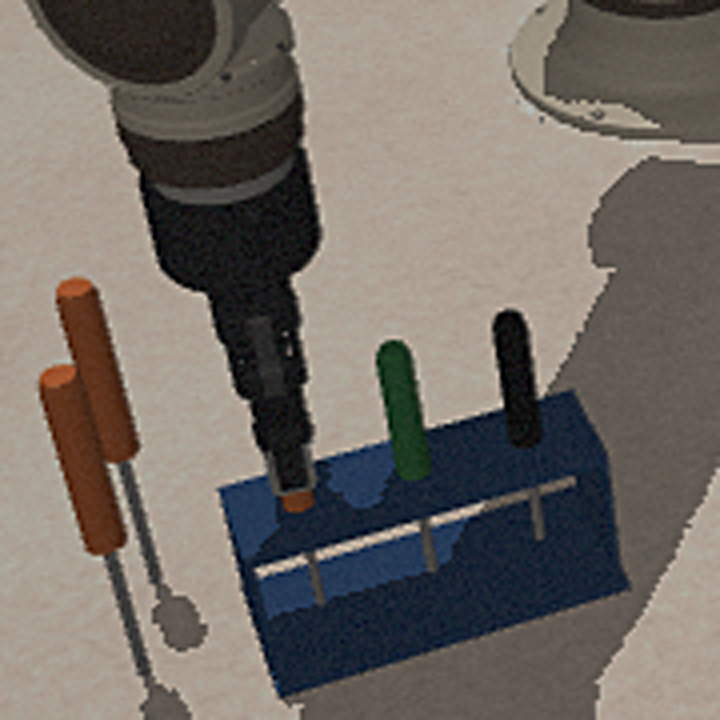

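Call:
servo_tool --moves '[[[0,0,0,0,-0.35,0.2,5],[0,0,0,0,0,0,1],[0,0,0,0,0,0,1],[0,0,0,0,0,0,1],[0,0,0,0,0,0,1],[0,0,0,0,0,0,1],[0,0,0,0,0,0,1],[0,0,0,0,0,0,1]]]' --force 50

```text
time: 11.28
ee_pos: [0.5085, -0.3456, 0.1204]
tcp_rot: [179.4, 0.4, 89.4]
wrist_force: [0.1, 0.3, 0.2]
opening: 0.0148
```

Call:
servo_tool --moves '[[[0,0,0,0,0,-0.5,1],[0,0,0,0,0,-1,1],[0,0,0,0,0,-1.7,1],[0,0,0,0,0,-1.7,1],[0,0,0,0,0,-1.7,1],[0,0,0,0,0,-1.7,1],[0,0,0,0,0,-1.7,1],[0,0,0,0,0,-1.7,1],[0,0,0,0,0,-1.7,1],[0,0,0,0,0,-1.7,1],[0,0,0,0,0,-1.7,1],[0,0,0,0,0,-1,1]]]'

```text
time: 12.28
ee_pos: [0.5048, -0.3427, 0.3132]
tcp_rot: [179.4, 0.5, 89.4]
wrist_force: [-0.3, -0.4, -0.6]
opening: 0.015
```

```bash
python3 - <<'E'
from h import *
a=imaging.camera("scene");crop(a,(80,130,180,180),4,"pics/s7.png")
E
```

```text
(no output)
```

View pics/s7.png

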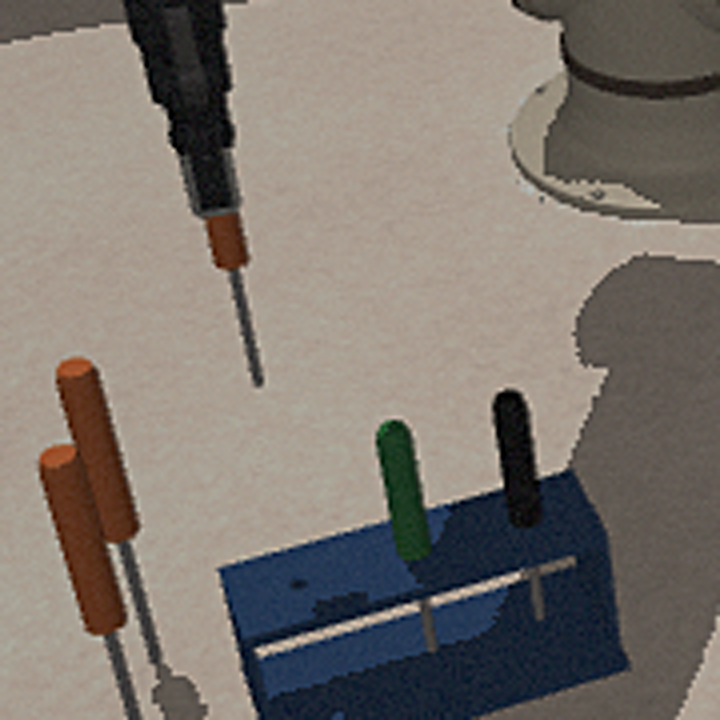

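Call:
servo_tool --moves '[[[0,0,0,1.5,-0.2,0,1],[0,0,0,3,-0.2,0,1],[0,0,0,3.1,-0.2,0,1],[0,0,0,3.1,-0.2,0,1],[0,0,0,3.1,-0.2,0,1],[0,0,0,3.1,-0.2,0,1],[0,0,0,3.1,-0.2,0,1],[0,0,0,3.1,-0.2,0,1],[0,0,0,3.1,-0.2,0,1],[0,0,0,3.1,-0.2,0,1],[0,0,0,3,-0.2,0,1],[0,0,0,1.2,0,0,1]]]'

```text
time: 13.33
ee_pos: [0.4839, 0.0032, 0.3129]
tcp_rot: [179.1, 0.6, 89.0]
wrist_force: [-0.3, -1.0, -0.9]
opening: 0.0144
```

Call:
servo_tool --moves '[[[0,0,0,0,0,0,1],[0,0,0,0,0,0,1]]]'

```text
time: 13.5
ee_pos: [0.4833, 0.0061, 0.3134]
tcp_rot: [179.0, 0.6, 89.2]
wrist_force: [0.3, -0.6, -0.0]
opening: 0.0149
```

```bash
python3 - <<'E'
from h import *
a=imaging.camera("scene");crop(a,(230,80,200,180),4,"pics/s8.png")
a=imaging.camera("top");crop(a,(240,200,150,110),5,"pics/t8.png")
E
```

```text
(no output)
```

View pics/s8.png

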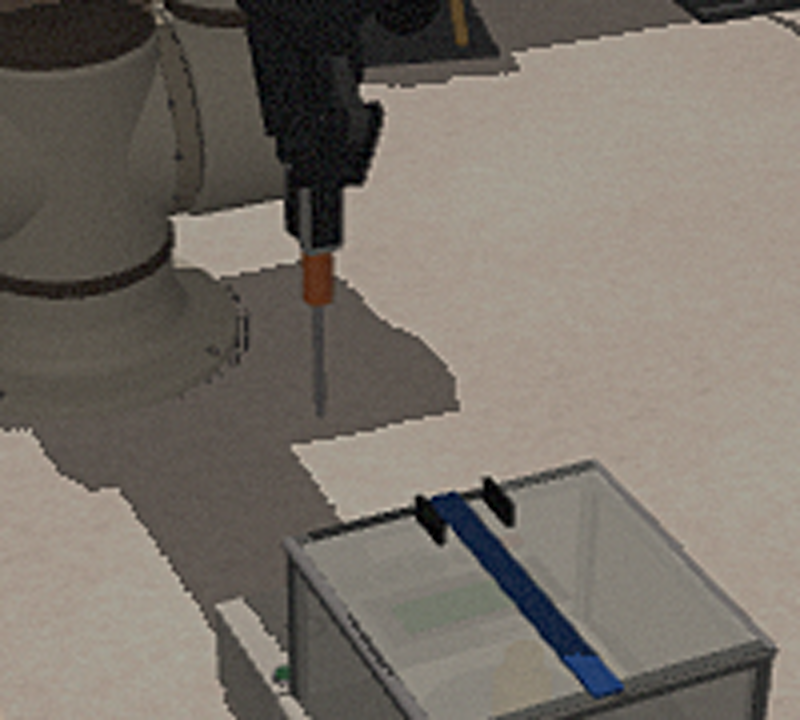

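View pics/t8.png

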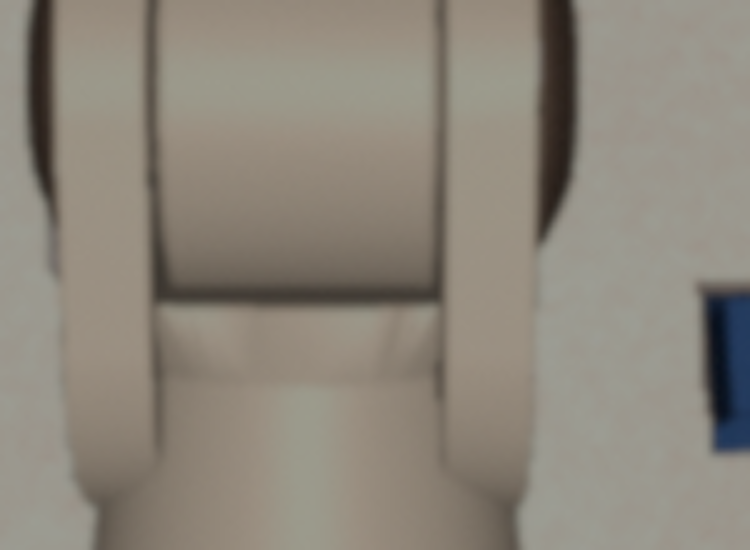

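Call:
servo_tool --moves '[[[0.0175,0.01,0,-0.6,-0.4,0,1],[0,0,0,0,0,2.5,1],[0,0,0,0,0,2.5,1],[0,0,0,0,0,2.5,1],[0,0,0,0,0,2,1],[0,0,0,0,0,1,1],[0,0,0,0,0,0,1],[0,0,0,0,0,0,1],[0,0,0,0,0,0,1]]]'

```text
time: 14.35
ee_pos: [0.4776, -0.0124, 0.2045]
tcp_rot: [-179.6, -0.1, 88.4]
wrist_force: [0.1, -0.1, 0.3]
opening: 0.0148
```

```bash
python3 - <<'E'
from h import *
a=imaging.camera("scene");crop(a,(260,150,130,100),6,"pics/s9.png")
o=bot.get_obs();print(o["ee_pos"],o["tcp_rot"])
for z in(0,.035,.105): p=o["ee_pos"]-np.array([0,0,z]); q=proj("scene",p); print(q,(q-[260,150]+.42)*6)
q=proj("scene",(.4787,-.0003,.065));print("hole",(q-[260,150]+.42)*6)
a=imaging.camera("top");crop(a,(240,200,150,110),5,"pics/t9.png")
E
```

```text
[ 0.47781376 -0.01239823  0.20488798] [-1.79601875e+02 -1.36706133e-01  8.83966487e+01]
[299.46391525 185.69037738] [239.30349151 216.66226427]
[299.83937853 199.36889908] [241.55627115 298.73339446]
[300.55469199 225.42852027] [245.84815191 455.09112162]
hole [278.58492933 523.34054215]
```

View pics/s9.png

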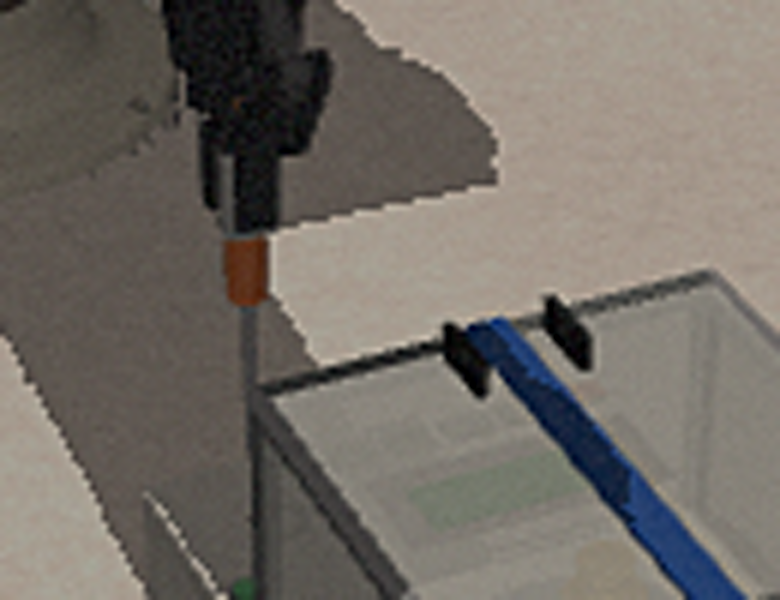

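View pics/t9.png

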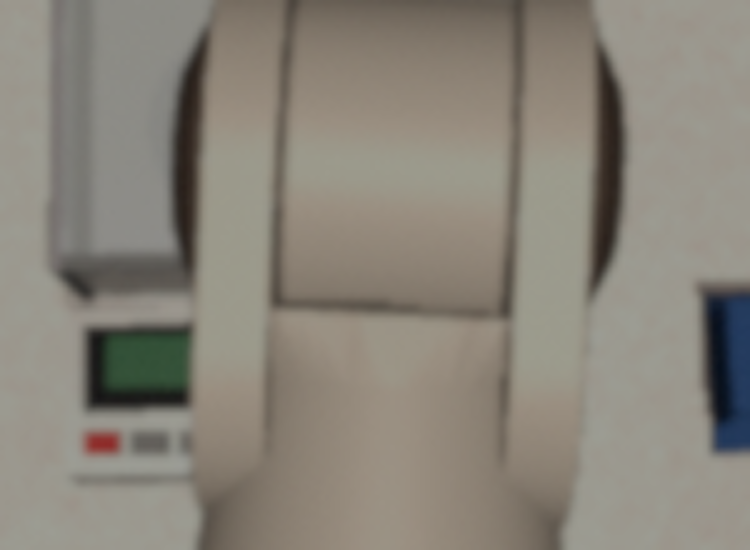

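```bash
python3 - <<'E'
from h import *
p=onz("top",323.3,263.9,.066);q=proj("scene",p);print(p,(q-[260,150]+.42)*6)
print(onz("top",312.96,277.87,.065))
E
```

```text
[ 0.51643311 -0.02690094  0.066     ] [247.87575339 595.27816932]
[ 4.78715342e-01 -1.18369989e-04  6.50000000e-02]
```

Call:
servo_tool --moves '[[[-0.005,0,0,1.0,0.15,0,1],[0,0,0,0,0,0,1],[0,0,0,0,0,0,1],[0,0,0,0,0,0,1]]]'

```text
time: 14.78
ee_pos: [0.4811, -0.001, 0.2077]
tcp_rot: [179.8, -0.2, 88.4]
wrist_force: [0.1, -0.6, 0.1]
opening: 0.0149
```

Call:
servo_tool --moves '[[[0,0,0,-0.15,-0.25,0,1],[0,0,0,0,0,0.8,1],[0,0,0,0,0,0.8,1],[0,0,0,0,0,0.6,1],[0,0,0,0,0,0,1],[0,0,0,0,0,0,1]]]'

```text
time: 15.28
ee_pos: [0.4781, -0.0022, 0.183]
tcp_rot: [179.8, -0.2, 88.5]
wrist_force: [-0.5, -0.3, -0.8]
opening: 0.0148
```

```bash
python3 - <<'E'
from h import *
a=imaging.camera("scene");crop(a,(270,170,100,80),8,"pics/s10.png")
o=bot.get_obs();print(o["ee_pos"],o["tcp_rot"])
for z in(.035,.07,.105): p=o["ee_pos"]-np.array([0,0,z]); q=proj("scene",p); print((q-[270,170]+.44)*8)
q=proj("scene",(.4787,-.0001,.065));print("hole",(q-[270,170]+.44)*8)
E
```

```text
[ 0.47803991 -0.00218024  0.18296703] [ 1.79858586e+02 -1.56709649e-01  8.84879404e+01]
[279.30276632 297.61109728]
[281.58644114 401.29635434]
[283.79877812 501.74267237]
hole [292.26318158 537.78550456]
```

View pics/s10.png

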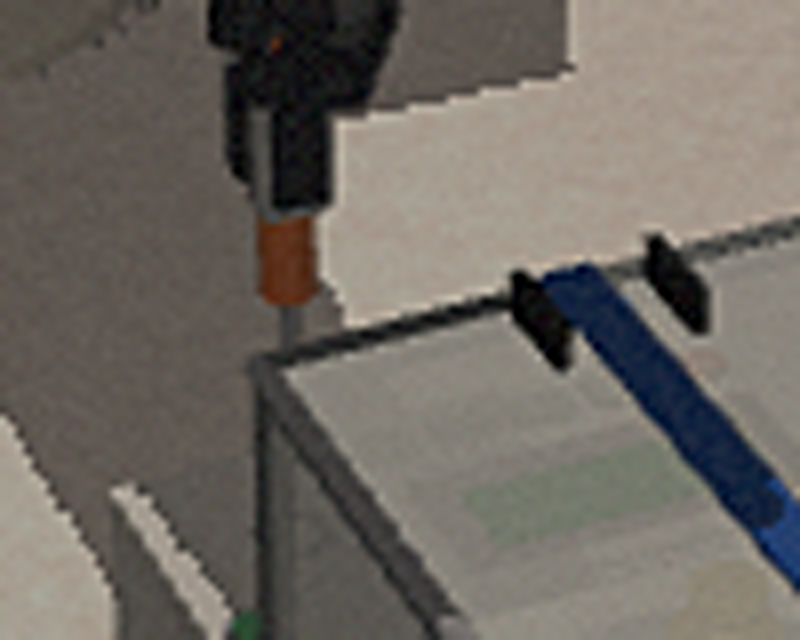

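Call:
servo_tool --moves '[[[0,0,0,0,0.05,0.6,1],[0,0,0,0,0,0.6,1],[0,0,0,0,0,0.6,1],[0,0,0,0,0,0.6,1],[0,0,0,0,0,0.3,1],[0,0,0,0,0,0,1]]]' --force 80

```text
time: 15.83
ee_pos: [0.4787, -0.0022, 0.153]
tcp_rot: [179.9, -0.2, 88.5]
wrist_force: [-0.4, 0.2, 0.5]
opening: 0.0142
```

Call:
servo_tool --moves '[[[0,0,0,0,0,0.25,1],[0,0,0,0,0,0.25,1],[0,0,0,0,0,0.2,1],[0,0,0,0,0,0,1]]]'

```text
time: 16.17
ee_pos: [0.4789, -0.0022, 0.1459]
tcp_rot: [179.8, -0.2, 88.5]
wrist_force: [-0.4, -0.6, 2.9]
opening: 0.0141
```

Call:
servo_tool --moves '[[[0,0,0,0,0,0.15,1],[0,0,0,0,0,0.15,1],[0,0,0,0,0,0,1]]]'

```text
time: 16.42
ee_pos: [0.4789, -0.0022, 0.1438]
tcp_rot: [179.8, -0.2, 88.5]
wrist_force: [-1.9, 0.6, 4.6]
opening: 0.0143
```

Call:
servo_tool --moves '[[[0,0,0,0,0,0.15,1],[0,0,0,0,0,0.15,1],[0,0,0,0,0,0,1]]]'

```text
time: 16.67
ee_pos: [0.4794, -0.0022, 0.1437]
tcp_rot: [179.6, -0.2, 88.5]
wrist_force: [-1.9, 0.0, 4.5]
opening: 0.0146
```

Call:
servo_tool --moves '[[[0,0,0,0,0,0.2,1],[0,0,0,0,0,0.3,1],[0,0,0,0,0,0.3,1]]]'

```text
time: 16.92
ee_pos: [0.4806, -0.0022, 0.1423]
tcp_rot: [179.1, -0.2, 88.5]
wrist_force: [-10.5, -0.3, 29.1]
opening: 0.0142
```

```bash
python3 - <<'E'
from h import *
for i in range(3):
  a=imaging.camera("scene");o=bot.get_obs();print(o["time"],o["ee_pos"],o["wrist_force"],o["torque"],o["tcp_rot"])
crop(a,(270,170,100,80),8,"pics/s11.png")
E
```

```text
16.9667 [ 0.48051379 -0.00217154  0.14235532] [-9.67158134 -0.10287633 25.7707876 ] [-0.04337002  2.62392756  0.03889005] [ 1.79117413e+02 -1.72970326e-01  8.84804689e+01]
17.0167 [ 0.48042708 -0.00219847  0.14236056] [-8.67859248  0.41404702 25.72236849] [0.0178996  2.61398748 0.02518533] [ 1.79131413e+02 -1.71690634e-01  8.84756296e+01]
17.0667 [ 0.48045451 -0.00218123  0.14237546] [-8.80560849e+00 -3.11305888e-04  2.50605134e+01] [-0.04332469  2.60725174  0.04667258] [ 1.79129792e+02 -1.70635005e-01  8.84791593e+01]
```

View pics/s11.png

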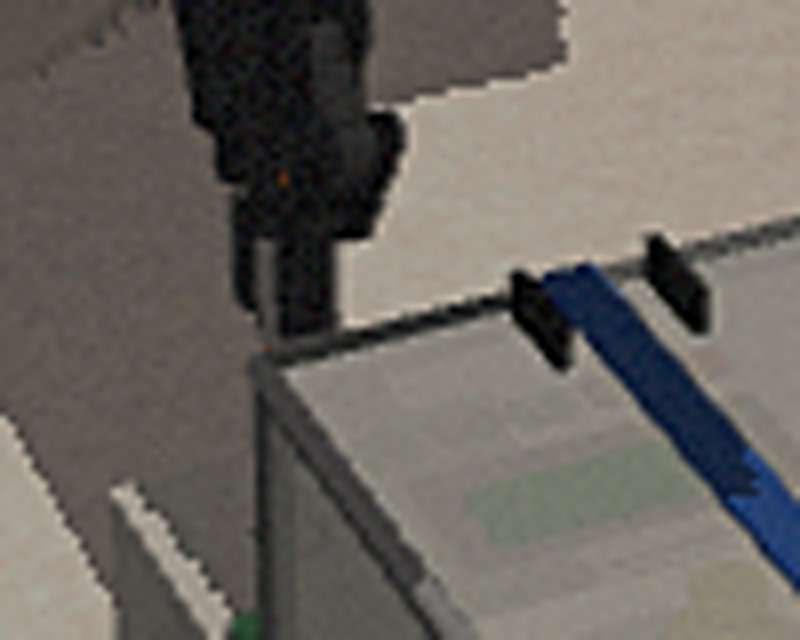

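Call:
servo_tool --moves '[[[0.005,0,0,0,-0.1,0.15,1],[0.005,0,0,0,-0.05,0.15,1]]]'

```text
time: 17.23
ee_pos: [0.4794, -0.0022, 0.1432]
tcp_rot: [179.4, -0.2, 88.5]
wrist_force: [-1.9, -0.2, 9.1]
opening: 0.0146
```

```bash
python3 - <<'E'
from h import *
for i in range(4):
  a=imaging.camera("scene");o=bot.get_obs();print(o["time"],o["ee_pos"],o["wrist_force"],o["opening"],o["tcp_rot"])
E
```

```text
17.2833 [ 0.47952917 -0.00217566  0.14314145] [-3.6392916  -0.92921296 12.62165788] 0.014290799171034693 [ 1.79454122e+02 -1.72496587e-01  8.84785545e+01]
17.3333 [ 0.47955567 -0.0021504   0.1430885 ] [-3.52378047 -0.33189203 12.63002007] 0.014183701734408386 [ 1.79449705e+02 -1.74968930e-01  8.84825796e+01]
17.3833 [ 0.4795544  -0.0021558   0.14309095] [-2.96524382 -0.59581266 13.16260399] 0.01403053605964986 [ 1.79447453e+02 -1.75090032e-01  8.84795800e+01]
17.4333 [ 0.47953649 -0.00216959  0.1430661 ] [-3.65700489 -0.19035562 14.03686417] 0.01422951279982789 [ 1.79449719e+02 -1.73566162e-01  8.84766741e+01]
```

```bash
python3 - <<'E'
from h import *
a=imaging.camera("scene");crop(a,(80,130,420,210),1.9,"pics/s12.png")
a=imaging.camera("top");cv2.imwrite("pics/t12.png",a)
print(bot.get_obs()["wrist_force"])
E
```

```text
[-3.65170816 -0.06407632 12.44414741]
```

View pics/s12.png

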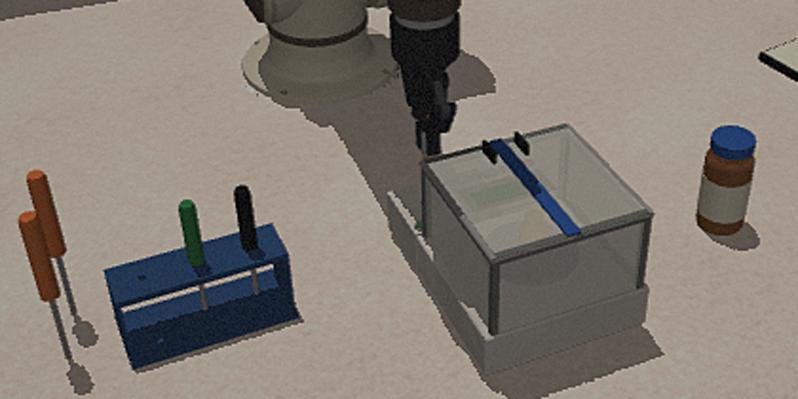

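View pics/t12.png

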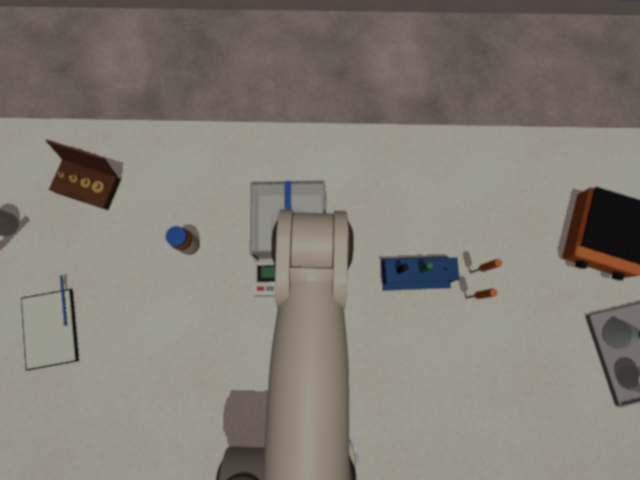

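The pictures show both flaps level with the blue lip on top (scene crop ~535,185). The green and black drivers are still in the rack and the bottle has not moved. The stylus is gripped and pushing at about 12 N.

```bash
python3 - <<'E'
from h import *
print(bot.job_done())
E
```

```text
the job is handed in; nothing more can be done
None
```

The job is done and handed in at about 17.5 s of the 61 s allowed. Both flaps are shut and the stylus is still gripped, holding the button in.

- **Flaps:** I pushed the left flap past its balance point and let it sink shut, then did the same with the right one. The last pictures show both level, with the blue lip lapping over the left flap.
- **Stylus:** I took the small orange one out of the rack. The two larger orange look-alikes standing beside the rack were left alone.
- **Button:** The rod went down the hole without touching the sides. The force then rose along the spring (2.9 N, then 4.6 N about 2 mm lower) and hit a hard stop, so I take the button to be fully in. It is held with a steady 12–14 N, above the 5.2 N needed.
- **Force and side load:** While finding the stop the push peaked at 29 N. About 3.6 N of side load remains at the tip.
- **Rest of the scene:** The other two drivers and the bottle are where they were.

**Not seen directly:** The arm hid the hole from the top camera while I inserted the stylus, so the rod's position and the "fully in" reading rest on the scene view, the force and the height. The weight shows only faintly through the shut flap, and nothing touched it.

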